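Lay out the grinder parts after cleaning

ROBOT

A 6-joint arm with a two-finger parallel gripper is mounted at the origin on the work surface. World frame = base frame: x ahead of the robot, y to its left, z up, the work surface at z = 0. Lengths are in m, angles in rad, forces in N, time in s.
With the tool pointing down it reaches from about 0.275 to 0.825 m from the base axis. Payload 4.9 kg.
Tool frame: the origin (TCP) lies midway between the tips of the shut fingers; the grasp point (between the pads) lies 19 mm behind it (bot.grip_depth is the distance from the TCP to the grasp point, in m); y points along the fingers, x is the direction in which the jaws open and shut, and the axes are right-handed (so a half turn about y gives the same grasp; the last joint's range is limited). The gripper opens to 85 mm and grips with 20 to 120 N. Pads are 22 mm wide; open, the fingers measure 114 mm over their backs; the gripper's body (76 mm by 85 mm) begins 54 mm behind the grasp point. The pads swing forward as they close: fully open they stand 13 mm farther back than shut.
Start: joints at [-1.239, 0.326, -0.193, 1.052, 0, 1.437], TCP at [0.247, -0.491, 0.231] pointing down, gripper open.
Joint ranges: [-2.65, 2.65], [-0.97, 1.79], [-1.3, 1.35], [-1.93, 2.1], [-1.47, 1.37], [-3.14, 3.14]. Speed limits (rad/s): [2.57, 2.57, 3.14, 3.14, 3.14, 3.14].

INTERFACE

Orientations are given as a unit quaternion [w, x, y, z].
In Python, from cell import bot gives the robot as it stands. Calls block until the motion is done:
- bot.move_pose(position, orientation): joint-space move of the TCP to a pose.
- bot.move_linear(position, speed=0.15, rotation=None, until_force=None): straight line of the TCP; rotation=None keeps the orientation; speed is the mean speed in m/s. With until_force (N) it stops when the force on the tool has changed by that much, and returns True; else False.
- bot.goto_joints(angles): joint-space move.
- bot.set_gripper(opening, grasp_force=None): opening from 0.0 (shut) to 1.0 (fully open); grasp_force is the grip in N (None keeps the last); returns when the fingers have stopped.
- bot.wait(seconds).
- bot.solve_ik(position, orientation): joint angles nearest the present ones, or None.
- bot.camera(name): name is "side" or "top" or "wrist"; returns the picture (384x512x3 uint8, red, green, blue); there is no depth.
- bot.calibration(name): a dict with "mtx" (3x3 intrinsics, pixels), "extrinsics" (4x4, takes a point from world to camera coordinates); the wrist camera has in their place "hand_eye" (4x4, takes a point from camera to tool coordinates, whose origin is the TCP and whose axes are the tool frame's). Camera axes: x right, y down, z forward; pixel columns grow to the right and rows downward; lengths in m; the calibration is good to about 2 mm. A picture is of the moment at which its call begins: read the wrist's pose just before it. calibration takes no time and is no camera call.
A pose or a line that the arm cannot do raises bot.PlanningError and nothing moves.
- bot.close_job(): hands the job in, once; it reports no verdict.
Trained networks look in the newest picture that a camera, given by its name, has taken for a name from the list of things; names that differ only in an ending like _2 or _b are one class to them, and where a whole thing is asked for, a point or a joint stands for the part that bears it (a point fixed in the world has none). Each returns a list of dicts, best first, with "confidence" (0 to 1); they miss things now and then, are a little off and sometimes report something else, mostly with a low value. They report only what shows in the picture. A call takes as long as a camera call. They do not tell look-alikes from the thing itself.
- bot.search_frame(camera, thing): "bbox" ([left, top, width, height] in pixels, round what is visible of it).
Readings, each from a call of its own:
- bot.read_clock(): time.
- bot.read_joint_positions(): joint angles.
- bot.read_joint_vel(): joint speeds.
- bot.read_joint_efforts(): joint torques, N m.
- bot.read_position(): TCP position.
- bot.read_tool_rot(): TCP orientation.
- bot.read_ft_force(): force on the tool from outside, world axes, zero at the start.
- bot.read_moment(): the same for the moment, N m.
- bot.read_gripper_width(): opening from 0.0 (shut) to 1.0 (fully open).
Only numpy, scipy, OpenCV 4.12 (cv2) and the standard library are available. Lean on these libraries where they do the work, as an engineer would, in place of code of your own. Each camera call takes 0.05 s, during which the arm holds its last target. There are 200 camera calls.

TASK

Lay out the cleaned grinder parts on the bar mat: seat the collar that fits (key slot on the same side as its tab) fully home on the keyed shaft, lay the burr ring in the middle of the cork disc, and lay the other collar flat and centred on top of the burr ring. Stand the steel dosing cup midway between the grinder base and the cork disc, and the white cup directly behind the cork disc (straight across the bar mat towards its far side), leaving about 2 cm between the cup and the disc. Leave the milk jug and the tamper where they are, and let go of everything.

Things in the scene. Friction and masses are not known exactly. Their poses are not given: they have to be found in the camera images.
- collar_near_mid (a point): Aluminium collar, flat on the counter: 16-sided ring, 60 mm across, 20 mm high, ~130 g, one rim tab (8 mm wide, to 44 mm from centre). Bore 28 mm with a key slot 11.6 mm wide to 23 mm from centre, on the SAME side as the tab (+x). Point: its centre, 10 mm above the underside; +x along the tab, z up. Grip it square to the tab.
- collar_far_mid (a point): Aluminium collar, flat on the counter: 16-sided ring, 60 mm across, 20 mm high, ~130 g, one rim tab (8 mm wide, to 44 mm from centre). Bore 28 mm with a key slot 11.6 mm wide to 23 mm from centre, OPPOSITE the tab (-x), so that on the shaft its tab would hit the stop pin. Point: its centre, 10 mm above the underside; +x along the tab, z up. Grip it square to the tab.
- burr_ring_mid (a point): Dark steel burr ring, flat, with fine cutting grooves on top: 64 mm outside, 38 mm hole, 16 mm high, no tab. About 200 g. The point is its centre, half-way up (8 mm above its underside); z up. It starts lying flat on the counter.
- dosing_cup_mid (a point): Plain steel dosing cup, open at the top, straight-sided, 54 mm across, 55 mm high, no handle, about 120 g. The point is its centre, half-way up (27.5 mm above its underside); z up. It starts upright on the counter.
- white_cup_mid (a point): White ceramic cup without handle, 54 mm across at the foot, 64 mm at the rim, 75 mm high, about 150 g. The point is its centre, half-way up (37.5 mm above its underside); z up. It starts upright on the bar mat.
- grinder_base: Fixed black base on the bar mat, 100 mm wide, 20 high. Heights from origin: steel seat (50 wide) 30; upright shaft (21 thick, tapered end) 66; key on its +x side (6.6 wide, to 20 from the axis) 56; stop pin (8 thick, at x = -37) 45. Origin: shaft axis at the base's underside, 4 mm above the counter; x from shaft to key, z up. A collar fully home has its centre 40 mm above the origin.
- cork_disc: Fixed round cork disc, 110 mm across, 4 mm thick, on the bar mat. The origin is the centre of its underside (4 mm above the counter); x points straight across the bar mat to its far side (away from the robot), parallel to the mat's x; z up.
- bar_mat: Fixed black ribbed rubber mat, 225 mm deep (x -85 to +140), 400 mm wide, 4 mm thick. It carries the grinder base and the cork disc at y = +130 and -130 mm, either way round. Origin: on the counter plane (mat's underside), midway between the two; x across the mat to its far side, y along its ribs.
- milk_jug: Bystander: steel milk jug with handle, 84 mm across, 100 mm high, on the counter left of the work. Origin: centre of its underside.
- tamper: Bystander: dark wooden coffee tamper, 58 mm across, 85 mm high, on the counter right of the work. Origin: centre of its underside.
Mind the look-alikes: they are no part of the job. What is shaped like the part that bears collar_near_mid but yellow is not meant. What is shaped like the part that bears dosing_cup_mid but blue is not meant.

How it is judged:
At the end, for the whole second after the job is handed in: Fitting collar home on the shaft (4 mm in height); burr ring flat on the disc (15 mm off-centre at most), other collar flat on it (12 mm); dosing cup midway (15 mm along, 20 mm across); white cup centre 107 mm behind the disc centre (20 mm); all upright, on the mat, released, at rest (horizontal distance between collar_near_mid and grinder_base below 0.006 m and z of collar_near_mid in the frame of grinder_base below 0.044 m and angle between the x axis of collar_near_mid and the x axis of grinder_base, either way round below 0.3 rad and horizontal distance between burr_ring_mid and cork_disc below 0.015 m and z of burr_ring_mid in the frame of cork_disc between 0.008 and 0.016 m and horizontal distance between collar_far_mid and burr_ring_mid below 0.012 m and z of collar_far_mid in the frame of cork_disc between 0.026 and 0.034 m and x of dosing_cup_mid in the frame of bar_mat between -0.02 and 0.02 m and y of dosing_cup_mid in the frame of bar_mat between -0.015 and 0.015 m and x of white_cup_mid in the frame of cork_disc between 0.087 and 0.127 m and y of white_cup_mid in the frame of cork_disc between -0.02 and 0.02 m and angle between each of collar_near_mid, collar_far_mid, burr_ring_mid, dosing_cup_mid, white_cup_mid's own z axis and vertical below 0.12 rad and linear speed of each of collar_near, collar_far, burr_ring, dosing_cup, white_cup below 0.02 m/s and height (world z) of dosing_cup_mid between 0.0265 and 0.0365 m and height (world z) of white_cup_mid between 0.0365 and 0.0465 m); the robot touches nothing.
It fails at once if the milk jug is pushed more than 15 mm (distance of milk_jug from where it was at the start of the episode above 0.015 m).
It fails at once if the tamper is pushed more than 15 mm (distance of tamper from where it was at the start of the episode above 0.015 m).
It also fails if it takes over 128 s, if anything falls off the work surface, if the arm or the gripper's body presses on something with over 40 N, if the wrist force passes 120 N, or if a joint passes its speed limit or range.

## Working session

There is one attempt and no reset: what is moved stays moved. The work goes in short steps, each a Python script; the robot and the scene stay as the last script left them, time stands still between calls to the robot, and variables do not carry over. Pictures are saved under pics/ and viewed, about 12 in all and at most 16, crops included, and the job is handed in when it is done.

```bash
ls; mkdir -p pics; cat > h.py <<'E'
import numpy as np, cv2
from cell import bot
def save(n,im): cv2.imwrite('pics/'+n+'.png',cv2.cvtColor(im,cv2.COLOR_RGB2BGR))
E
python3 - <<'E'
from h import *
for c in ('top','side'):
    im=bot.camera(c); save(c+'0',im)
    k=bot.calibration(c); print(c,np.round(k['mtx'],1).tolist(),np.round(k['extrinsics'],4).tolist())
    for t in ['collar_near_mid','collar_far_mid','burr_ring_mid','dosing_cup_mid','white_cup_mid','grinder_base','cork_disc','bar_mat','milk_jug','tamper']:
        print(t,[(np.round(d['bbox']).tolist(),round(d['confidence'],2)) for d in bot.search_frame(c,t)])
print(np.round(bot.calibration('wrist')['hand_eye'],4).tolist(),np.round(bot.calibration('wrist')['mtx'],1).tolist(),bot.read_clock(),bot.read_tool_rot(),bot.grip_depth)
E
```

```text
pics
top [[346.5, 0.0, 257.4], [0.0, 346.5, 186.9], [0.0, 0.0, 1.0]] [[0.0137, -0.9999, -0.0044, -0.0048], [-0.9977, -0.0134, -0.0665, 0.495], [0.0665, 0.0053, -0.9978, 1.0203], [0.0, 0.0, 0.0, 1.0]]
collar_near_mid [([152.0, 200.0, 19.0, 19.0], 0.86), ([136.0, 232.0, 21.0, 18.0], 0.6), ([349.0, 148.0, 25.0, 24.0], 0.22)]
collar_far_mid [([346.0, 202.0, 22.0, 28.0], 0.52), ([153.0, 202.0, 17.0, 18.0], 0.26)]
burr_ring_mid [([349.0, 147.0, 25.0, 20.0], 0.5)]
dosing_cup_mid [([152.0, 146.0, 22.0, 16.0], 0.88), ([146.0, 110.0, 21.0, 22.0], 0.85)]
white_cup_mid [([232.0, 125.0, 26.0, 25.0], 0.86), ([183.0, 130.0, 134.0, 77.0], 0.44)]
grinder_base [([190.0, 160.0, 34.0, 32.0], 0.74), ([408.0, 146.0, 30.0, 19.0], 0.67)]
cork_disc [([276.0, 156.0, 38.0, 37.0], 0.9), ([230.0, 124.0, 26.0, 26.0], 0.2)]
bar_mat [([187.0, 130.0, 132.0, 77.0], 0.8), ([191.0, 160.0, 35.0, 33.0], 0.32)]
milk_jug [([70.0, 136.0, 50.0, 33.0], 0.68)]
tamper [([405.0, 147.0, 30.0, 18.0], 0.68)]
side [[420.1, 0.0, 256.6], [0.0, 420.1, 187.3], [0.0, 0.0, 1.0]] [[-0.8173, -0.5761, -0.0085, 0.431], [-0.4273, 0.616, -0.661
[... 361 characters left out ...]
 168.0, 26.0, 20.0], 0.72), ([159.0, 212.0, 18.0, 21.0], 0.68)]
white_cup_mid [([218.0, 171.0, 14.0, 24.0], 0.79)]
grinder_base [([220.0, 206.0, 26.0, 26.0], 0.62)]
cork_disc [([259.0, 166.0, 30.0, 19.0], 0.95)]
bar_mat [([193.0, 154.0, 104.0, 90.0], 0.76), ([315.0, 154.0, 17.0, 15.0], 0.35)]
milk_jug [([140.0, 251.0, 33.0, 36.0], 0.61), ([220.0, 250.0, 18.0, 22.0], 0.49), ([188.0, 225.0, 12.0, 23.0], 0.24)]
tamper [([302.0, 106.0, 12.0, 19.0], 0.49)]
[[1.0, 0.001, -0.0004, 0.0001], [0.0007, -0.315, 0.9491, -0.1447], [0.0008, -0.9491, -0.315, 0.0801], [0.0, 0.0, 0.0, 1.0]] [[268.3, 0.0, 257.3], [0.0, 268.3, 191.0], [0.0, 0.0, 1.0]] 1.1 [ 0.60189383 -0.60188344  0.371127   -0.37111304] 0.0187
```

```bash
python3 - <<'E'
import cv2
im=cv2.imread('pics/top0.png'); c=im[95:265,60:450]; cv2.imwrite('pics/top0c.png',cv2.resize(c,None,fx=2.05,fy=2.05,interpolation=cv2.INTER_CUBIC))
E
```

```text
(no output)
```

View pics/top0c.png

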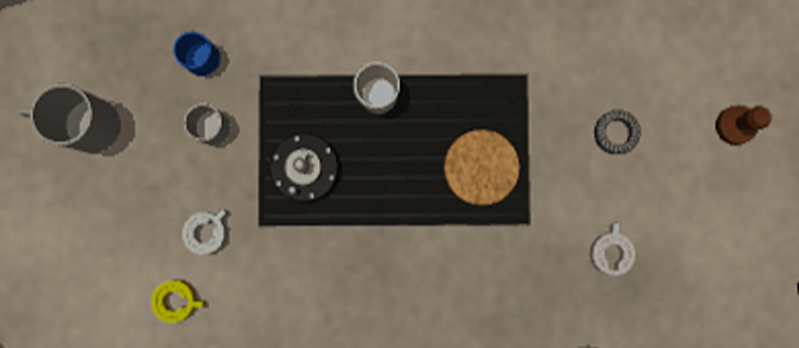

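```bash
cat >> h.py <<'E'
from scipy.spatial.transform import Rotation as R
def Rq(q): return R.from_quat(np.roll(np.asarray(q,float),-1))
def down(th):  # tool y down, tool x (jaw opening) at world angle th
    x=np.array([np.cos(th),np.sin(th),0]); y=np.array([0,0,-1.]); z=np.cross(x,y)
    return np.roll(R.from_matrix(np.c_[x,y,z]).as_quat(),1)
def campose(cam,pose=None):
    c=bot.calibration(cam); K=np.array(c['mtx'])
    if cam=='wrist':
        p,q=pose; T=np.eye(4); T[:3,:3]=Rq(q).as_matrix(); T[:3,3]=p; M=T@np.array(c['hand_eye'])
    else: M=np.linalg.inv(c['extrinsics'])
    return K,M
def p2w(cam,uv,z,pose=None):
    K,M=campose(cam,pose); d=M[:3,:3]@np.linalg.inv(K)@[uv[0],uv[1],1]; o=M[:3,3]
    return o+d*(z-o[2])/d[2]
def w2p(cam,P,pose=None):
    K,M=campose(cam,pose); X=np.linalg.inv(M)@np.r_[P,1]; u=K@X[:3]; return u[:2]/u[2]
def wpic(n):
    pose=(bot.read_position(),bot.read_tool_rot()); im=bot.camera('wrist'); save(n,im)
    import pickle; pickle.dump(pose,open('pics/'+n+'.pkl','wb')); return im,pose
def load(n):
    import pickle; return cv2.imread('pics/'+n+'.png'),pickle.load(open('pics/'+n+'.pkl','rb'))
E
python3 - <<'E'
from h import *
f=2.05
for n,u,v,z in [('colL',204,233,.02),('colR',613,254,.02),('burr',617,131,.016),('dose',205,121,.055),('white',378,80,.079),('shaft',304,163,.07),('cork',482,167,.008),('jug',63,112,.1),('tamp',738,125,.03),('yel',174,301,.02),('blue',196,50,.055),('matTL',260,75,.004),('matTR',527,75,.004),('matBL',259,225,.004),('matBR',529,225,.004)]:
    print(n,np.round(p2w('top',(60+u/f,95+v/f),z),3))
print(bot.read_joint_positions(), Rq(bot.read_tool_rot()).as_matrix().round(3).tolist())
for th in (0,np.pi/2,-np.pi/2,np.pi):
    for p in [(.4,.22,.2),(.42,-.2,.2)]: print(th,p,bot.solve_ik(p,down(th)))
E
```

```text
colL [0.426 0.292 0.02 ]
colR [ 0.404 -0.3    0.02 ]
burr [ 0.583 -0.308  0.016]
dose [0.584 0.286 0.055]
white [0.641 0.041 0.079]
shaft [0.525 0.142 0.07 ]
cork [ 0.529 -0.112  0.008]
jug [0.587 0.466 0.1  ]
tamp [ 0.592 -0.479  0.03 ]
yel [0.328 0.332 0.02 ]
blue [0.686 0.302 0.055]
matTL [0.663 0.22  0.004]
matTR [ 0.668 -0.178  0.004]
matBL [0.439 0.216 0.004]
matBR [ 0.444 -0.182  0.004]
[-1.23920275e+00  3.26203817e-01 -1.92611592e-01  1.05200550e+00
 -1.15732662e-06  1.43665481e+00] [[0.449, -0.0, 0.893], [-0.893, 0.0, 0.449], [-0.0, -1.0, 0.0]]
0 (0.4, 0.22, 0.2) [ 0.34091273  0.18019948 -0.4739229   0.91667394  0.          1.91170906]
0 (0.42, -0.2, 0.2) [-0.6033024   0.19604717 -0.45382962  0.92091953  0.          0.96749393]
1.5707963267948966 (0.4, 0.22, 0.2) [ 0.34091273  0.18019948 -0.4739229   0.91667394  0.          0.34091273]
1.5707963267948966 (0.42, -0.2, 0.2) [-0.6033024   0.19604717 -0.45382962  0.92091953  0.         -0.6033024 ]
-1.5707963267948966 (0.4, 0.22, 0.2) [ 0.34091273  0.18019948 -0.4739229   0.91667394  0.         -2.80067992]
-1.5707963267948966 (0.42, -0.2, 0.2) [-0.6033024   0.19604717 -0.45382962  0.92091953  0.          2.53829026]
3.141592653589793 (0.4, 0.22, 0.2) [ 0.34091273  0.18019948 -0.4739229   0.91667394  0.         -1.22988359]
3.141592653589793 (0.42, -0.2, 0.2) [-0.6033024   0.19604717 -0.45382962  0.92091953  0.         -2.17409872]
```

```bash
python3 - <<'E'
from h import *
q=down(np.pi/2)
for n,p in [('wr',(.46,-.21,.2)),('wl',(.46,.22,.2))]:
    bot.move_pose(p,q); bot.wait(.3); wpic(n)
    for t in ['collar_near_mid','collar_far_mid','burr_ring_mid','dosing_cup_mid','grinder_base','cork_disc','white_cup_mid']:
        print(n,t,[(np.round(d['bbox']).tolist(),round(d['confidence'],2)) for d in bot.search_frame('wrist',t)])
print(bot.read_clock())
for n in ('wl','wr'):
    im,_=load(n); cv2.imwrite('pics/'+n+'b.png',cv2.resize(im,None,fx=1.5,fy=1.5,interpolation=cv2.INTER_CUBIC))
E
```

```text
wr collar_near_mid []
wr collar_far_mid [([154.0, 98.0, 57.0, 66.0], 0.83), ([12.0, 243.0, 78.0, 62.0], 0.69)]
wr burr_ring_mid [([169.0, 230.0, 46.0, 45.0], 0.6)]
wr dosing_cup_mid []
wr grinder_base [([482.0, 182.0, 28.0, 71.0], 0.85), ([12.0, 243.0, 78.0, 66.0], 0.16)]
wr cork_disc [([292.0, 176.0, 79.0, 77.0], 0.56)]
wr white_cup_mid [([412.0, 266.0, 81.0, 62.0], 0.77)]
wl collar_near_mid [([293.0, 117.0, 53.0, 53.0], 0.82), ([320.0, 19.0, 74.0, 66.0], 0.64)]
wl collar_far_mid []
wl burr_ring_mid []
wl dosing_cup_mid [([298.0, 294.0, 42.0, 47.0], 0.87), ([288.0, 233.0, 50.0, 54.0], 0.67)]
wl grinder_base []
wl cork_disc [([0.0, 178.0, 59.0, 76.0], 0.79), ([292.0, 118.0, 54.0, 54.0], 0.43)]
wl white_cup_mid [([105.0, 267.0, 34.0, 36.0], 0.58)]
5.8333
```

View pics/wlb.png

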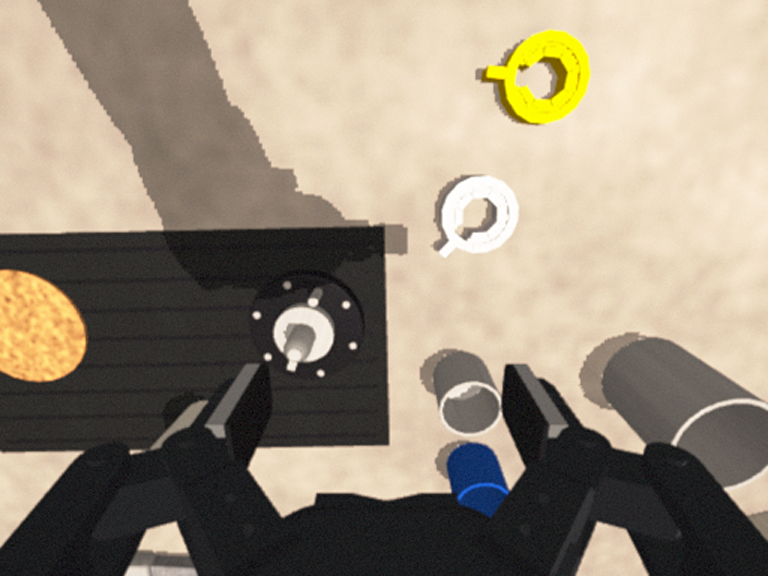

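View pics/wrb.png

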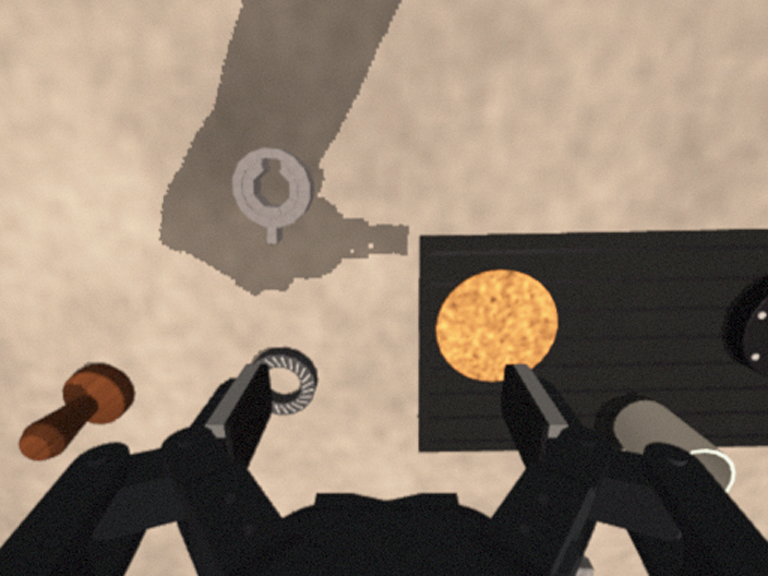

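```bash
python3 - <<'E'
from h import *
q=down(np.pi/2); tiles=[]
for n,p,z in [('colR',(.404,-.300,.13),.02),('burr',(.583,-.308,.13),.016),('cork',(.529,-.112,.13),.008),('shaft',(.525,.142,.16),.07),('colL',(.426,.292,.13),.02),('dose',(.584,.286,.18),.055)]:
    bot.move_pose(p,q); bot.wait(.3); im,pose=wpic('h_'+n)
    c=w2p('wrist',(p[0],p[1],z),pose); print(n,np.round(c,1)); u,v=[int(round(a)) for a in c]
    u=np.clip(u,64,448); v=np.clip(v,64,320); print(u,v)
    t=cv2.resize(cv2.cvtColor(im[v-64:v+64,u-64:u+64],cv2.COLOR_RGB2BGR),(256,256),interpolation=cv2.INTER_CUBIC); tiles.append(t)
print(bot.read_clock())
cv2.imwrite('pics/m1.png',np.vstack([np.hstack(tiles[:3]),np.hstack(tiles[3:])]))
E
```

```text
colR [257.1 188. ]
257 188
burr [258.  187.8]
258 188
cork [258.6 184.5]
259 184
shaft [258.7 194.7]
259 195
colL [258.4 187.3]
258 187
dose [257.2 185.1]
257 185
13.875
```

View pics/m1.png

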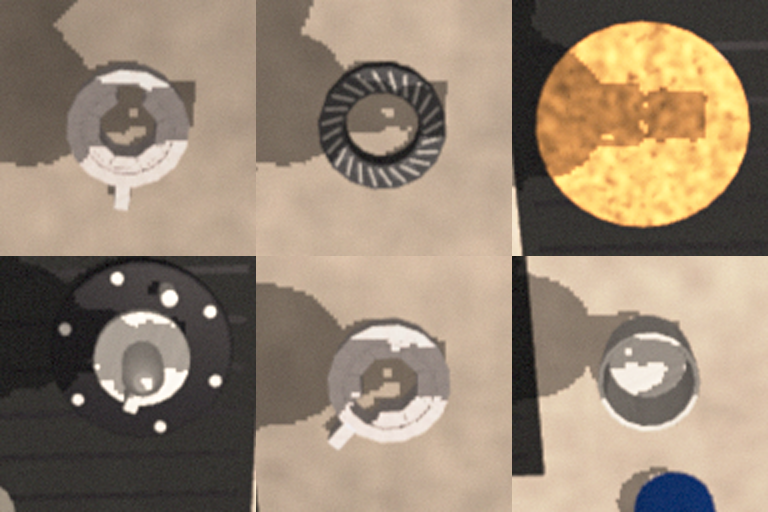

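```bash
python3 - <<'E'
from h import *
D={}
for n,im,uv,z in [('colR','colR',(257,187),.02),('tabR','colR',(254,228),.018),('burr','burr',(257,187.5),.016),('cork','cork',(260.5,182),.008),('seat','shaft',(266,182.75),.034),('screws','shaft',(265.3,180.1),.024),('pin','shaft',(279.5,152),.049),('shtop','shaft',(267,195.5),.07),('keyend','shaft',(260.5,206),.06),('colL','colL',(260.5,185.5),.02),('tabL','colL',(235,215),.018),('dose','dose',(261.5,183.75),.055)]:
    D[n]=p2w('wrist',uv,z,load('h_'+im)[1]); print(n,D[n].round(4))
a=lambda p,q:np.arctan2(*(D[q]-D[p])[[1,0]])
print('tabR',a('colR','tabR'),'tabL',a('colL','tabL'),'pin->seat',a('pin','seat'),'lens',[np.linalg.norm((D[p]-D[q])[:2]) for p,q in [('colR','tabR'),('colL','tabL'),('pin','seat'),('seat','cork')]], 'mat y dir',a('cork','seat')-np.pi/2)
E
```

```text
colR [ 0.403  -0.3001  0.02  ]
tabR [ 0.449  -0.3032  0.018 ]
burr [ 0.5827 -0.309   0.016 ]
cork [ 0.5263 -0.11    0.008 ]
seat [0.5242 0.1499 0.034 ]
screws [0.5241 0.1494 0.024 ]
pin [0.489 0.162 0.049]
shtop [0.5258 0.1497 0.07  ]
keyend [0.5401 0.1438 0.06  ]
colL [0.4241 0.2941 0.02  ]
tabL [0.4568 0.2677 0.018 ]
dose [0.5825 0.2905 0.055 ]
tabR -0.06726845590897904 tabL -0.6794577223009103 pin->seat -0.3320369827884262 lens [np.float64(0.046163948753431196), np.float64(0.042009374321868555), np.float64(0.037199299366655496), np.float64(0.25991297579276634)] mat y dir 0.008210421985018534
```

```bash
cat >> h.py <<'E'
def pick(xy,th,z,op=.9,f=40,lift=.15,zap=.1):
    q=down(th); bot.set_gripper(op); bot.move_pose((*xy,zap),q); bot.move_linear((*xy,z),.1,until_force=10) 
    print('down at',bot.read_position().round(4)); bot.set_gripper(0.,f); print('width',bot.read_gripper_width())
    bot.move_linear((*xy,lift),.15); print('width up',bot.read_gripper_width(),'F',np.round(bot.read_ft_force(),2))
E
python3 - <<'E'
from h import *
try: print(bot.solve_ik((.4241,.2941,-.002),down(-.68+np.pi/2)))
except Exception as e: print(e)
pick((.4241,.2941),-.68+np.pi/2,-.002)
bot.move_pose((.5242,.1497,.15),down(-.34+np.pi/2)); bot.wait(.2); im,_=wpic('inhand')
cv2.imwrite('pics/inhandb.png',cv2.resize(cv2.cvtColor(im[100:330,150:370],cv2.COLOR_RGB2BGR),None,fx=2.5,fy=2.5)); print(bot.read_clock())
E
```

```text
[ 0.46323212  0.54632067 -0.55047288  0.47400278  0.          1.14323212]
down at [ 0.4247  0.2944 -0.0015]
width 0.6880254986455887
width up 0.6890757203814029 F [ 0.65 -0.56 -2.  ]
18.5583
```

View pics/inhandb.png

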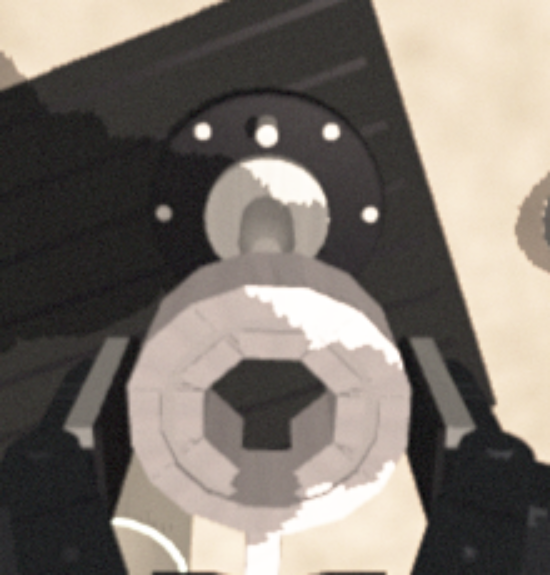

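```bash
python3 - <<'E'
from h import *
print(p2w('wrist',(257.6,265),.1715,load('inhand')[1]).round(4))
bot.move_linear((.5242,.1497,.075),.12)
s=bot.move_linear((.5242,.1497,.031),.05,until_force=12); print(s,bot.read_position().round(4),np.round(bot.read_ft_force(),1))
E
```

```text
[0.524  0.1502 0.1715]
True [0.5235 0.1496 0.0332] [-1.2 -0.7  6.1]
```

```bash
python3 - <<'E'
from h import *
bot.set_gripper(.95); bot.move_linear((.5242,.1497,.16),.15); bot.wait(.1); im,_=wpic('seated'); save('seated_c',cv2.resize(im[90:290,150:370],None,fx=2.5,fy=2.5))
pick((.5827,-.309),np.pi/2,-.0015,op=.97)
bot.move_pose((.5263,-.11,.1),down(np.pi/2)); print(bot.move_linear((.5263,-.11,.0055),.07,until_force=8),bot.read_position().round(4))
bot.set_gripper(.95); bot.move_linear((.5263,-.11,.13),.15); bot.wait(.1); im,_=wpic('burrp'); save('burrp_c',cv2.resize(im[90:290,150:370],None,fx=2.5,fy=2.5)); print(bot.read_clock())
cv2.imwrite('pics/m2.png',cv2.resize(np.hstack([cv2.imread('pics/seated_c.png'),cv2.imread('pics/burrp_c.png')]),(800,364)))
E
```

```text
down at [ 0.5833 -0.3094 -0.0007]
width 0.7320217342830944
width up 0.7334881329010352 F [-0.42 -0.11 -1.74]
True [ 0.5259 -0.1098  0.0079]
29.7333
```

View pics/m2.png

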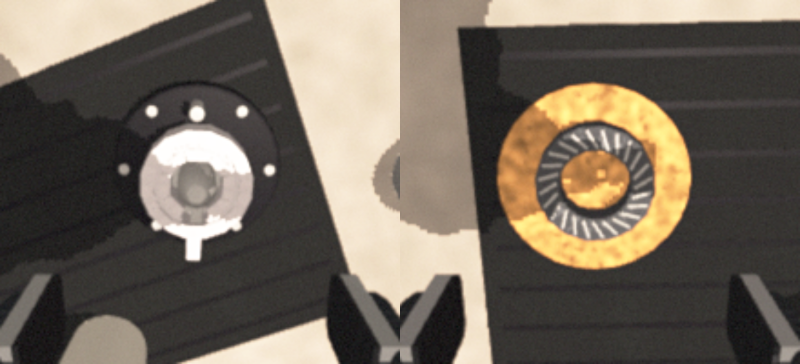

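```bash
python3 - <<'E'
from h import *
pick((.403,-.3001),-.067+np.pi/2,-.0015)
bot.move_pose((.5263,-.11,.12),down(np.pi/2)); print(bot.move_linear((.5263,-.11,.0215),.07,until_force=8),bot.read_position().round(4))
bot.set_gripper(.95); bot.move_linear((.5263,-.11,.15),.15); bot.wait(.1); im,_=wpic('stack'); save('stack_c',cv2.resize(im[90:290,150:370],None,fx=2,fy=2))
pick((.5825,.2905),np.pi/2,.014,op=.95,zap=.13)
bot.move_pose((.5253,.020,.13),down(np.pi/2)); print(bot.move_linear((.5253,.020,.0155),.07,until_force=8),bot.read_position().round(4))
bot.set_gripper(.95); bot.move_linear((.5253,.020,.2),.15)
bot.move_pose((.62,.035,.2),down(np.pi/2)); bot.wait(.2); im,_=wpic('white'); save('white_c',cv2.resize(im[60:260,150:370],None,fx=2,fy=2)); print([(d['bbox'],d['confidence']) for d in bot.search_frame('wrist','white_cup_mid')],bot.read_clock())
cv2.imwrite('pics/m3.png',cv2.resize(np.hstack([cv2.imread('pics/stack_c.png'),cv2.imread('pics/white_c.png')]),(800,364)))
E
```

```text
down at [ 0.4035 -0.3004 -0.001 ]
width 0.6897163828056447
width up 0.6885064303406582 F [ 0.18  0.32 -1.71]
True [ 0.526  -0.1099  0.0234]
down at [0.5831 0.2907 0.0148]
width 0.6302066596269588
width up 0.6296970035693082 F [-0.22 -0.94 -1.6 ]
True [0.525  0.02   0.0189]
[([234.7, 159.2, 61.2, 67.8], 0.55)] 46.7
```

View pics/m3.png

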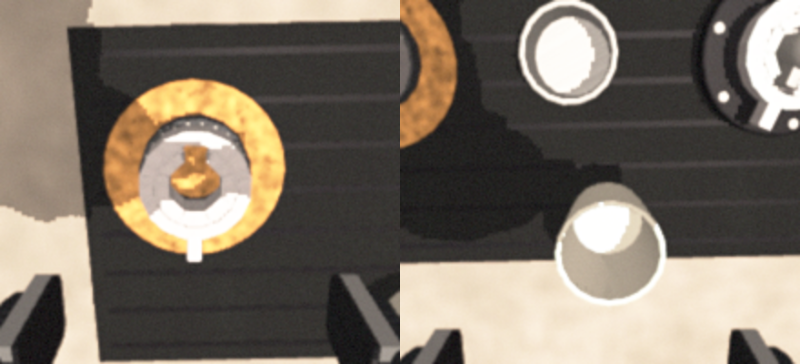

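```bash
python3 - <<'E'
from h import *
ps=load('white')[1]; w=p2w('wrist',(265.5,197.5),.079,ps); print('white',w.round(4),'dose',p2w('wrist',(243,88.6),.059,ps).round(4))
assert abs(w[0]-.641)<.02 and abs(w[1]-.041)<.02
pick(w[:2],np.pi/2,.022,op=1.,zap=.14,f=30)
t=(.6333,-.1091)
bot.move_pose((*t,.15),down(np.pi/2)); print(bot.move_linear((*t,.0195),.06,until_force=6),bot.read_position().round(4))
bot.set_gripper(1.); bot.move_linear((*t,.22),.15)
bot.move_pose((.48,.02,.33),down(np.pi/2)); bot.wait(.5); wpic('fin'); print(bot.read_clock())
im,_=load('fin'); cv2.imwrite('pics/finb.png',cv2.resize(im,None,fx=1.5,fy=1.5,interpolation=cv2.INTER_CUBIC))
E
```

```text
white [0.6323 0.0433 0.079 ] dose [0.5244 0.0204 0.059 ]
down at [0.633  0.0433 0.0228]
width 0.7279846127108117
width up 0.7257530703445024 F [-0.16  0.15 -1.54]
True [ 0.6329 -0.109   0.0233]
55.875
```

View pics/finb.png

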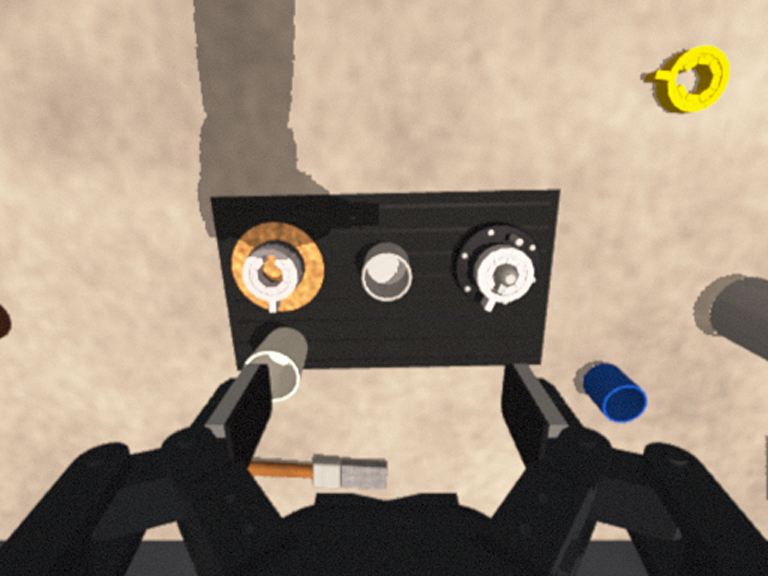

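```bash
python3 - <<'E'
from h import *
ps=load('fin')[1]
for n,u,v,z in [('white',273,373,.079),('near',504,275,.054),('far',270,275,.044),('dose',386,275,.059)]: print(n,p2w('wrist',(u/1.5,v/1.5),z,ps).round(4))
bot.close_job()
E
```

```text
white [ 0.6312 -0.1061  0.079 ]
near [0.5247 0.1485 0.054 ]
far [ 0.5278 -0.1096  0.044 ]
dose [0.5232 0.0198 0.059 ]
the job is handed in; nothing more can be done
```

I placed all five parts, released them and handed the job in at about 56 s of the 128 s allowed. No verdict is reported, so the figures below are my own camera measurements.

| Part | Where it ended up | Last check |
|---|---|---|
| Fitting collar (slot on the tab side) | On the keyed shaft, tab lined up with the key | About 1 mm off the shaft axis. By tool height at contact, within about 1 mm of fully home. |
| Burr ring | Middle of the cork disc | Looked centred and flat; position judged by eye only |
| Other collar | Flat on the burr ring | About 1–2 mm off the disc centre |
| Dosing cup | Midway between grinder base and disc | About 2 mm off |
| White cup | Behind the disc | 105 mm behind the disc centre (target 107), about 3 mm sideways |

No check failed or disagreed. I told the two silver collars apart in enlarged crops, and left the yellow collar and blue cup alone. I did not go near the milk jug or the tamper, but did not re-measure where they stand. The only remark is that each descent stopped on contact 1–3 mm above its programmed end point, as intended.

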